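# Lock the battery hatch of the kit power box

### The job

With a fingertip, push the half-open hatch of the battery box fully shut, then set a fingertip in the slot of its round fastener and turn it clockwise a quarter turn, as far as it goes, so that the hatch locks. Nothing needs to be picked up: do not lift the hatch further open, leave the pan, the mug and the spare cell where they stand, and move clear at the end.

Things in the scene. Friction and masses are not known exactly. Their poses are not given: they have to be found in the camera images.
- battery_box: Grey plastic box fixed to the table, 200 mm (its x) by 240 mm (its y), 85 mm high, topped by a hinged white hatch. Origin: centre of its underside, on the table; z up, x points from the hatch's free edge (robot side) to its hinge. The hinge line runs along y at x = +100, z = 85 mm. Two 5 mm thick steel straps stick out 35 mm at the x ends.
- hatch (a joint): Angle of the hatch, rad: 0 shut (rigid stop), positive open, free edge raised; starts at 0.3 to 0.65. A white slab reaching 200 mm from the hinge line to its free edge, 240 mm wide, 12 mm thick; its underside lies in the hinge plane; shut, its upper face is 97 mm above the table. A stiff hinge holds it where left; 2 to 8 N pushes it shut.
- press_spot (a point): Bare point on the upper face of the hatch, 115 mm from the hinge line and 85 mm to +y of the hatch's middle: a good place to press. Moves and turns with the hatch (z = outward normal of the hatch).
- slot_centre (a point): Point on the fastener's axis, level with its top, 14 mm above the slot's floor; 135 mm from the hinge line, mid-width; 113 mm above the table when shut. Turns with the hatch, not the fastener: x from free edge to hinge, z outward. A fixed grey rim round the disc, 94 mm outside, 77 mm inside diameter, stands 16 mm above the hatch, level with the disc's top.
- fastener (a joint): Angle of the fastener, rad, growing clockwise from above: 0 open (slot along the hatch's x, free edge to hinge), 1.571 locked (slot parallel to the free edge); rigid stops at both; starts at 0 to 0.3. Metal disc, 72 mm across, with a dark-floored slot 28 mm wide, 14 mm deep, 66 mm long across it. Takes 0.1 N m, stays where left; locks only with the hatch shut within 0.02 rad.
- pan: Bystander: red open pan with two side handles, 140 mm across, 60 mm high, stands on the table beside the box. Origin: centre of its underside.
- mug: Bystander: white mug, 76 mm across, 90 mm high, with a handle, stands on the table on the other side of the box. Origin: centre of its underside.
- spare_cell: Bystander: round black and copper battery cell, 33 mm across, 62 mm high, stands upright on the table on the robot's side of the box. Origin: centre of its underside.

How it is judged:
By the outcome, as a careful person would: the job done as asked, in the order asked, and still so for the second after the job is handed in, with the robot touching nothing.
It also fails if it takes over 45 s, if anything falls off the work surface, if the arm or the gripper's body presses on something with over 40 N, if the wrist force passes 120 N, or if a joint passes its speed limit or range.

### The arm

A 6-joint arm with a two-finger parallel gripper is mounted at the origin on the work surface. World frame = base frame: x ahead of the robot, y to its left, z up, the work surface at z = 0. Lengths are in m, angles in rad, forces in N, time in s.
With the tool pointing down it reaches from about 0.325 to 0.925 m from the base axis. Payload 3.1 kg.
Tool frame: the origin (TCP) lies midway between the tips of the shut fingers; the grasp point (between the pads) lies 19 mm behind it; x points along the fingers, y is the direction in which the jaws open and shut, and the axes are right-handed (so a half turn about x gives the same grasp; the last joint's range is limited). The gripper opens to 85 mm and grips with 20 to 120 N. Pads are 22 mm wide; open, the fingers measure 114 mm over their backs; the gripper's body (76 mm by 85 mm) begins 54 mm behind the grasp point. The pads swing forward as they close: fully open they stand 13 mm farther back than shut.
Start: joints at [-1.285, 0.217, 1.613, -0, 1.311, -0.112], TCP at [0.242, -0.576, 0.231] pointing down, gripper open.
Joint ranges: [-2.75, 2.75], [-0.78, 2.1], [0.31, 2.55], [-1.13, 4.27], [0.13, 2.63], [-2.58, 2.58]. Speed limits (rad/s): [2.79, 2.79, 3.14, 3.14, 3.14, 3.14].

### API

Orientations are given as a rotation vector (axis times angle).
In Python, from plant import r gives the robot as it stands. The module is installed in compiled form; this text tells all that it offers.
- The arm moves only by the tool carry_out, never from a script. Its argument "rows" is a list that holds one entry, the list of rows, each a list of 4 numbers: the shift along the tool's x, y, z in m, then the turn about the tool's x in degrees. In form: [[[x, y, z, twist], ...]]. A call has 1 to 10 rows; each row shifts and turns the commanded pose from where the row before left it, along the tool's axes as they then stand; what a row does not reach is not made up. A row lasts 1/12 s, in which the tool goes at most 41.7 mm and 7.16 degrees, less where a joint would pass 70% of its speed; a pose out of reach is approached as far as the arm can. A call with a gripper value outside its range is refused whole. "jaw" is the opening in per cent of the stroke, from 0 (shut) to 100 (fully open), set as the call begins (left out, the last holds). The fingers move at their own pace and stop on an object; the grip force is fixed at half the most. Time passes only in rows, so rows that do not move let the fingers close. It gives the time, the measured TCP pose, the force and the opening at its end, in the units of the state.
- r.get_state(): the state, without advancing time (a new reading comes with each control period).
- r.grab_frame(name): name is "scene" or "top" or "wrist"; returns the picture (384x512x3 uint8, blue, green, red); there is no depth.
- r.camera_model(name): a dict with "mtx" (3x3 intrinsics, pixels), "R" (3x3) and "t" (3): a world point X has camera coordinates R X + t; the wrist camera has in their place "T_tool_cam" (4x4, takes a point from camera to tool coordinates, whose origin is the TCP and whose axes are the tool frame's). Camera axes: x right, y down, z forward; pixel columns grow to the right and rows downward; lengths in m; the calibration is good to about 2 mm. A picture is of the moment at which its call begins: read the wrist's pose just before it. camera_model takes no time and is no camera call.
- r.sign_off(): hands the job in, once; it reports no verdict.
The state is a dict: "t": time; "qpos": joint angles; "joint_vel": joint speeds; "tau": joint torques, N m; "ee_pos": TCP position; "ee_rot": TCP orientation; "force": force on the tool from outside, world axes, zero at the start; "moment": the same for the moment, N m; "grip_width": opening from 0.0 (shut) to 1.0 (fully open).
Only numpy, scipy, OpenCV 4.12 (cv2) and the standard library are available. Lean on these libraries where they do the work, as an engineer would, in place of code of your own. Each camera call takes 0.05 s, during which the arm holds its last target.

## Working session

There is one attempt and no reset: what is moved stays moved. The work goes in short steps, Python scripts to look and compute and a tool call to move; the robot and the scene stay as the last step left them, time stands still between calls to the robot, and variables do not carry over. Pictures are saved under pics/ and viewed, and the job is handed in when it is done.

Besides the shell and the picture viewer there is one more tool, called after "Call:" as a command line: name --argument value ..., lists and objects as JSON in quotes. carry_out: Moves the arm, as the interface text tells. Its arguments: {"type":"object","properties":{"rows":{"type":"array"},"jaw":{"type":"number"}},"required":["rows"]}

```bash
mkdir -p pics; python3 - <<'E'
from plant import r
import cv2,numpy as np
s=r.get_state();print({k:np.round(v,3) for k,v in s.items()})
for n in ["scene","top"]:
    m=r.camera_model(n);print(n,m)
    cv2.imwrite(f"pics/{n}0.png",r.grab_frame(n))
print(r.camera_model("wrist"))
E
```

```text
{'t': np.float64(0.0), 'qpos': array([-1.285,  0.218,  1.615, -0.   ,  1.311, -0.112]), 'joint_vel': array([-0.   , -0.001, -0.002,  0.   ,  0.002,  0.001]), 'tau': array([-0.0000e+00, -3.9685e+01, -3.0385e+01, -0.0000e+00,  1.0000e-02,
       -0.0000e+00]), 'ee_pos': array([ 0.242, -0.575,  0.23 ]), 'ee_rot': array([ 2.004,  0.406, -2.004]), 'force': array([-0.786, -1.311, -0.013]), 'moment': array([ 0.015,  0.029, -0.011]), 'grip_width': np.float64(1.002)}
scene {'mtx': array([[492.26915231,   0.        , 251.19798348],
       [  0.        , 492.26915231, 197.89577212],
       [  0.        ,   0.        ,   1.        ]]), 'R': array([[-0.83869742,  0.54425141,  0.01941745],
       [ 0.26929396,  0.44544801, -0.85384825],
       [-0.47335758, -0.71089132, -0.52015971]]), 't': array([ 0.473094  , -0.06918411,  1.53729902])}
top {'mtx': array([[489.94617148,   0.        , 247.97559477],
       [  0.        , 489.94617148, 189.00439011],
       [  0.        ,   0.        ,   1.        ]]), 'R': array([[-0.02636902, -0.99957504, -0.01242601],
       [-0.99369133,  0.0275652 , -0.10870926],
       [ 0.10900559,  0.00948107, -0.99399592]]), 't': array([0.06028351, 0.59538994, 1.27861561])}
{'mtx': array([[287.08797546,   0.        , 257.0562405 ],
       [  0.        , 287.08797546, 188.77093249],
       [  0.        ,   0.        ,   1.        ]]), 'T_tool_cam': array([[ 4.79301832e-04, -2.97409313e-01,  9.54749952e-01,
        -1.43140930e-01],
       [ 9.99999857e-01, -8.55240163e-05, -5.28659259e-04,
        -4.78880720e-04],
       [ 2.38882238e-04,  9.54750068e-01,  2.97409230e-01,
        -7.50577292e-02],
       [ 0.00000000e+00,  0.00000000e+00,  0.00000000e+00,
         1.00000000e+00]])}
```

View pics/scene0.png

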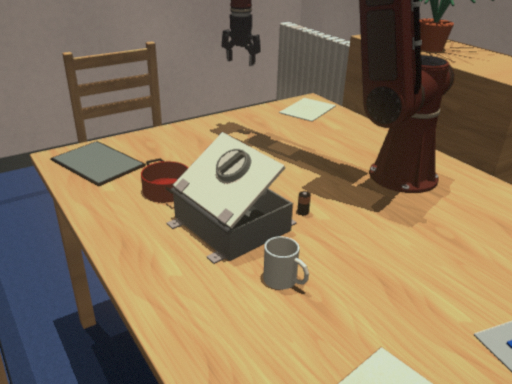

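View pics/top0.png

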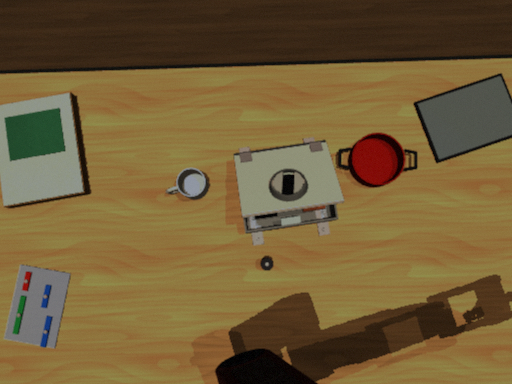

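```bash
python3 - <<'E'
import cv2
a=cv2.imread("pics/top0.png")[130:255,225:355]
cv2.imwrite("pics/topc.png",cv2.resize(a,None,fx=4.6,fy=4.6,interpolation=cv2.INTER_CUBIC))
a=cv2.imread("pics/scene0.png")[130:270,160:310]
cv2.imwrite("pics/scenec.png",cv2.resize(a,None,fx=4,fy=4,interpolation=cv2.INTER_CUBIC))
E
```

```text
(no output)
```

View pics/topc.png

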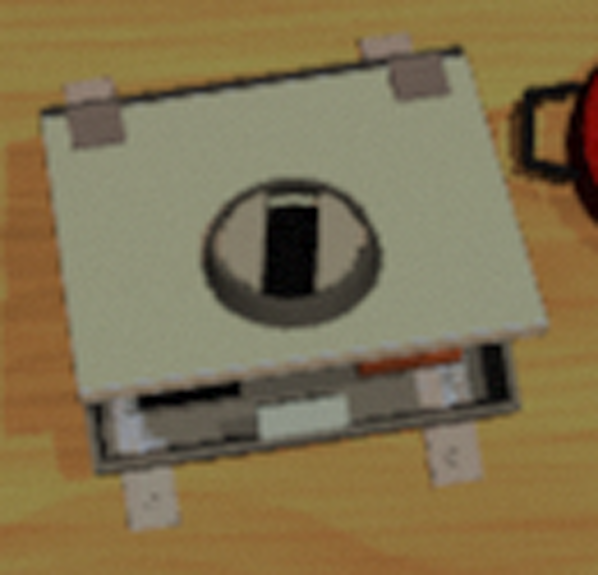

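View pics/scenec.png

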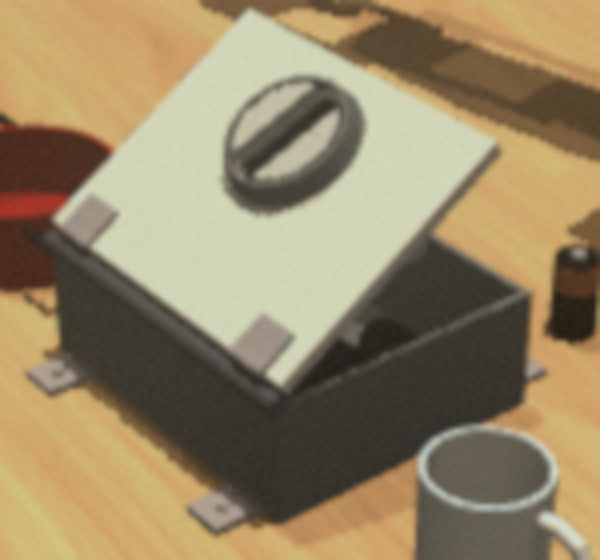

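```bash
cat > h.py <<'E'
import numpy as np,cv2
from scipy.optimize import least_squares
from plant import r
def proj(m,X):
    c=m["R"]@np.asarray(X)+m["t"]; p=m["mtx"]@c; return p[:2]/p[2]
def box2w(p,b):
    x,y,yaw=p[:3];c,s=np.cos(yaw),np.sin(yaw)
    return np.array([x+c*b[0]-s*b[1],y+s*b[0]+c*b[1],b[2]])
def hat(p,d,y,h,a=None):  # d from hinge, h above underside
    a=p[3] if a is None else a
    return box2w(p,[.1-d*np.cos(a)+h*np.sin(a)*1.0, y, .085+d*np.sin(a)+h*np.cos(a)])
E
python3 - <<'E'
from h import *
T=lambda u,v:np.array([u/4.6+225-.4,v/4.6+130-.4]);S=lambda u,v:np.array([u/4+160-.4,v/4+130-.4])
obs=[("top",'h',(.2,.12,.012),T(80,388)),("top",'h',(.2,-.12,.012),T(548,323)),
("top",'b',(-.1,.12,.085),T(97,470)),("top",'b',(-.1,-.12,.085),T(518,408)),
("scene",'h',(.2,-.12,.012),S(250,9)),("scene",'h',(.2,.12,.012),S(498,148)),
("scene",'b',(-.1,.12,.085),S(530,290)),("scene",'b',(.1,.12,0),S(280,521)),("scene",'b',(-.1,.12,0),S(526,402))]
M={n:r.camera_model(n) for n in("top","scene")}
f=lambda p:np.concatenate([proj(M[n],hat(p,*q) if k=='h' else box2w(p,q))-o for n,k,q,o in obs])
s=least_squares(f,[.6,0,0,.5],loss="soft_l1");print(s.x,f(s.x).reshape(-1,2).round(1))
p=s.x;np.save("p.npy",p)
print("press",hat(p,.115,.085,.012),hat(p,.115,.085,.012,0),"slot",hat(p,.135,0,.028),"slot shut",hat(p,.135,0,.028,0))
q=proj(M["top"],hat(p,.135,0,.028));print("slot px crop top",(q-[224.6,129.6])*4.6)
q=proj(M["scene"],hat(p,.135,0,.028));print("scene",(q-[159.6,129.6])*4)
print("free edge",hat(p,.2,0,.012))
# objects on table
def onz(n,u,v,z):
    m=M[n];d=m["R"].T@np.linalg.inv(m["mtx"])@[u,v,1];c=-m["R"].T@m["t"];return c+d*(z-c[2])/d[2]
print("cell top",onz("top",267,262,.062),"mug",onz("top",193,183,.09),"pan",onz("top",377,160,.06))
E
```

```text
[ 0.59377783 -0.05204271  0.12453367  0.56195802] [[-0.5  1.8]
 [ 0.1  0.3]
 [-0.9  0.9]
 [ 0.8  0.1]
 [-0.6  0.2]
 [-0.2 -1.3]
 [ 0.1  0.5]
 [-0.6  1.2]
 [-1.   0.4]]
press [0.59222908 0.03342682 0.15643164] [0.56833597 0.03043584 0.097     ] slot [ 0.59445338 -0.05195815  0.18062793] slot shut [ 0.55904888 -0.05639013  0.113     ]
slot px crop top [290.21011479 241.52536515]
scene [283.87130073 131.15544044]
free edge [ 0.531416   -0.05984926  0.20172339]
cell top [ 4.03326653e-01 -8.45001649e-05  6.20000000e-02] mug [0.60994245 0.18424837 0.09      ] pan [ 0.66110548 -0.29726657  0.06      ]
```

```bash
cat >> h.py <<'E'
from scipy.spatial.transform import Rotation as Rn
def tool():
    s=r.get_state(); return s,Rn.from_rotvec(s["ee_rot"]).as_matrix()
def delta(target):
    s,R=tool(); return R.T@(np.array(target)-s["ee_pos"])
E
python3 - <<'E'
from h import *
s,R=tool();print(R.round(3)); print(delta([.572,.033,.29]))
E
```

```text
[[-0.001  0.387 -0.922]
 [ 0.002 -0.922 -0.387]
 [-1.    -0.002 -0.   ]]
[-0.05884368 -0.4332128  -0.54004245]
```

Call:
carry_out --rows '[[[-0.03,0,0,0],[-0.03,0,0,0],[0,-0.024,-0.03,0],[0,-0.024,-0.03,0],[0,-0.024,-0.03,0],[0,-0.024,-0.03,0],[0,-0.024,-0.03,0],[0,-0.024,-0.03,0],[0,-0.024,-0.03,0],[0,-0.024,-0.03,0]]]' --jaw 0

```text
t: 0.93
ee_pos: [0.3892, -0.3042, 0.2908]
ee_rot: [2.003, 0.404, -2.004]
force: [0.6, -0.9, 0.1]
grip_width: -0.003
```

Call:
carry_out --rows '[[[0,-0.024,-0.03,0],[0,-0.024,-0.03,0],[0,-0.024,-0.03,0],[0,-0.024,-0.03,0],[0,-0.024,-0.03,0],[0,-0.024,-0.03,0],[0,-0.024,-0.03,0],[0,-0.024,-0.03,0],[0,-0.024,-0.03,0],[0,-0.024,-0.03,0]]]'

```text
t: 1.77
ee_pos: [0.5728, 0.0332, 0.2907]
ee_rot: [2.002, 0.404, -2.004]
force: [1.1, -0.9, -0.4]
grip_width: 0.001
```

Call:
carry_out --rows '[[[0,0,0,-7.1],[0,0,0,-7.1],[0,0,0,-7.1],[0,0,0,-7.1],[0,0,0,-7.1],[0,0,0,-7.1],[0,0,0,-7.1],[0,0,0,-7.1],[0,0,0,-7.1],[0,0,0,-7.1]]]'

```text
t: 2.6
ee_pos: [0.5722, 0.0313, 0.2905]
ee_rot: [1.155, 1.244, -1.157]
force: [0.3, 0.0, 0.3]
grip_width: -0.004
```

```bash
python3 - <<'E'
from h import *
s,R=tool();print(s["t"],s["ee_pos"],s["qpos"].round(2),s["force"].round(1),s["grip_width"]);print(R.round(3)); print(delta([.572,.033,.29]))
for n in("scene","wrist"): cv2.imwrite(f"pics/{n}1.png",r.grab_frame(n))
E
```

```text
2.6 [0.5721767  0.03130183 0.29053627] [-0.07  0.06  1.67 -0.    1.41 -0.14] [0.3 0.  0.3] -0.003550236189193092
[[-0.001  0.997  0.072]
 [ 0.     0.072 -0.997]
 [-1.    -0.001 -0.   ]]
[ 5.36658052e-04 -5.27966468e-05 -1.70640353e-03]
```

View pictures.

View pics/scene1.png

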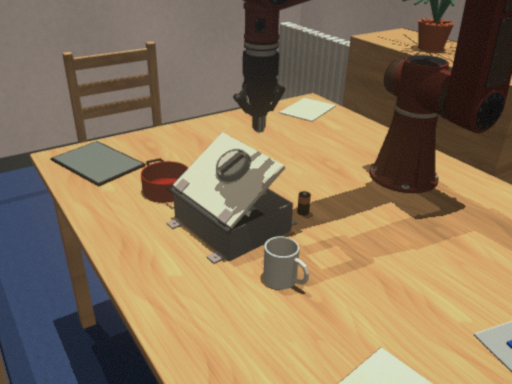

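View pics/wrist1.png

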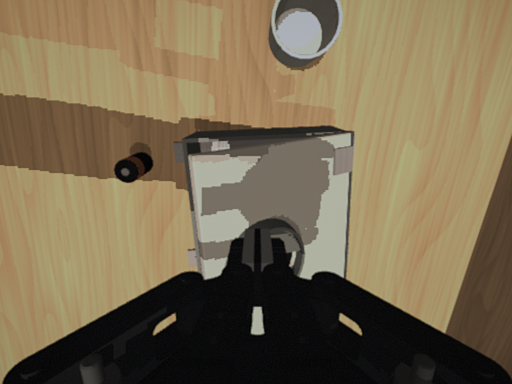

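Call:
carry_out --rows '[[[0.03,0,0,0],[0.03,0,0,0],[0.03,0,0,0],[0.015,0,0,0],[0.008,0,0,0],[0.008,0,0,0],[0.008,0,0,0],[0.008,0,0,0],[0.008,0,0,0]]]'

```text
t: 3.45
ee_pos: [0.5741, 0.0311, 0.1477]
ee_rot: [1.162, 1.237, -1.158]
force: [-1.5, 0.2, 4.8]
grip_width: -0.0
```

Contact at 5 N as expected; continue.

Call:
carry_out --rows '[[[0.008,0,0,0],[0.008,0,0,0],[0.008,0,0,0],[0.008,0,0,0],[0.006,0,0,0],[0.005,0,0,0]]]'

```text
t: 3.95
ee_pos: [0.5714, 0.0313, 0.1017]
ee_rot: [1.159, 1.242, -1.162]
force: [-3.4, -0.1, 3.7]
grip_width: -0.003
```

Call:
carry_out --rows '[[[0.003,0,0,0],[0.002,0,0,0],[0.001,0,0,0],[0,0,0,0]]]'

```text
t: 4.28
ee_pos: [0.5728, 0.0314, 0.0971]
ee_rot: [1.161, 1.239, -1.16]
force: [0.1, -0.5, 0.2]
grip_width: 0.005
```

Call:
carry_out --rows '[[[0.002,0,0,0],[0,0,0,0]]]'

```text
t: 4.45
ee_pos: [0.5732, 0.0314, 0.097]
ee_rot: [1.161, 1.239, -1.16]
force: [-5.2, -1.4, 9.5]
grip_width: -0.003
```

Call:
carry_out --rows '[[[0.002,0,0,0],[0,0,0,0]]]'

```text
t: 4.62
ee_pos: [0.5733, 0.0314, 0.0969]
ee_rot: [1.16, 1.24, -1.16]
force: [-8.9, -0.2, 17.9]
grip_width: -0.002
```

Call:
carry_out --rows '[[[-0.02,0,0,0],[-0.03,0,0,0],[-0.035,0,0,0],[-0.035,0,0,0],[-0.035,0,0,0],[-0.03,0,0,0],[0,0,0,0]]]'

```text
t: 5.2
ee_pos: [0.5778, 0.0311, 0.2874]
ee_rot: [1.167, 1.226, -1.148]
force: [1.3, -0.3, 1.7]
grip_width: -0.004
```

```bash
python3 - <<'E'
from h import *
s,R=tool();print(s["t"],s["ee_pos"],s["force"].round(1))
for n in("scene","top","wrist"): cv2.imwrite(f"pics/{n}2.png",r.grab_frame(n))
a=cv2.imread("pics/top2.png")[130:255,225:355]
cv2.imwrite("pics/top2c.png",cv2.resize(a,None,fx=4.6,fy=4.6,interpolation=cv2.INTER_CUBIC))
a=cv2.imread("pics/scene2.png")[130:270,160:310]
cv2.imwrite("pics/scene2c.png",cv2.resize(a,None,fx=4,fy=4,interpolation=cv2.INTER_CUBIC))
E
```

```text
5.2 [0.57780805 0.03111655 0.28736172] [ 1.3 -0.3  1.7]
```

View pics/top2c.png

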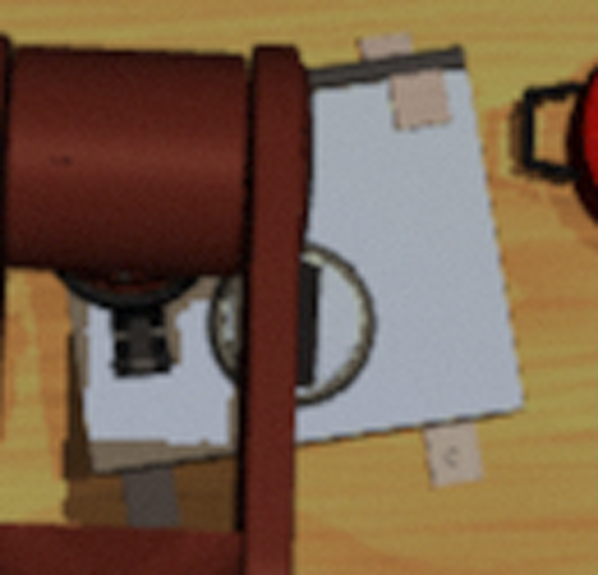

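View pics/scene2c.png

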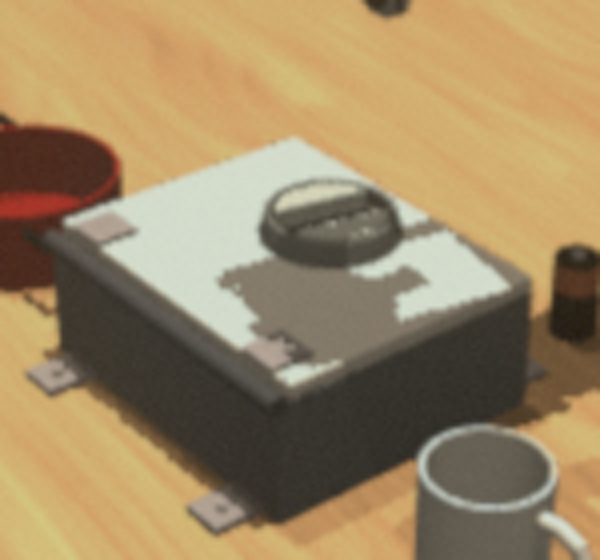

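View pics/wrist2.png

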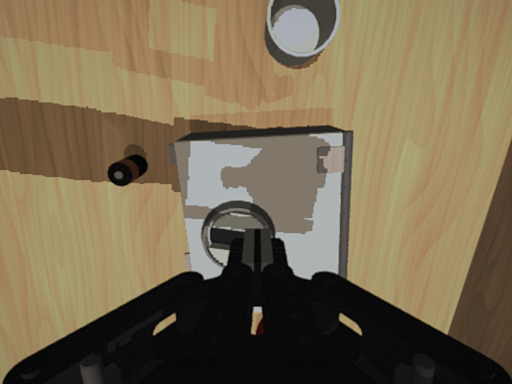

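Call:
carry_out --rows '[[[0,0,0.035,0],[0,0,0.04,0],[0,0,0.04,0],[0,0,0.035,0],[0,0,0,0],[0,0,0,0]]]'

```text
t: 5.85
ee_pos: [0.5814, -0.1199, 0.2751]
ee_rot: [1.162, 1.243, -1.165]
force: [-0.1, 0.9, -0.2]
grip_width: 0.002
```

```bash
python3 - <<'E'
from h import *
s,R=tool();print(s["t"],s["ee_pos"],s["force"].round(1));print(R.round(3))
np.savez("w3.npz",pos=s["ee_pos"],R=R)
a=r.grab_frame("wrist");cv2.imwrite("pics/wrist3.png",a)
cv2.imwrite("pics/wrist3c.png",cv2.resize(a[60:240,150:350],None,fx=3.3,fy=3.3,interpolation=cv2.INTER_CUBIC))
p=np.load("p.npy")
for n,o,k in(("top",[224.6,129.6],4.6),("scene",[159.6,129.6],4)):
    print(n,(proj(r.camera_model(n),hat(p,.135,0,.028,0))-o)*k)
E
```

```text
5.85 [ 0.58137117 -0.11988006  0.27514951] [-0.1  0.9 -0.2]
[[-0.004  0.998  0.062]
 [ 0.002  0.062 -0.998]
 [-1.    -0.004 -0.002]]
top [292.17864803 321.08264026]
scene [328.27363144 209.99669907]
```

View pics/wrist3c.png

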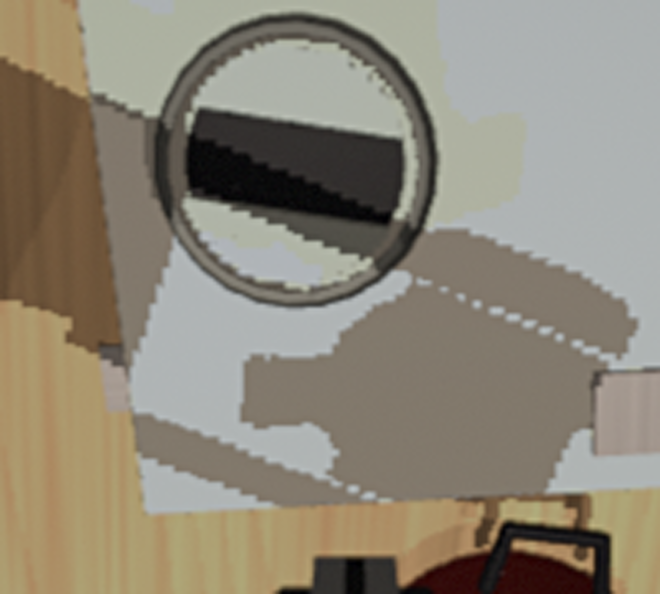

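```bash
cat >> h.py <<'E'
def wray(pos,R,u,v,z):
    m=r.camera_model("wrist");T=m["T_tool_cam"];Rc=R@T[:3,:3];c=R@T[:3,3]+pos
    d=Rc@np.linalg.inv(m["mtx"])@[u,v,1];return c+d*(z-c[2])/d[2]
E
python3 - <<'E'
from h import *
w=np.load("w3.npz");f=lambda u,v,z=.113:wray(w["pos"],w["R"],u/3.3+150-.35,v/3.3+60-.35,z)
A,B,C,D=f(200,108),f(405,140),f(190,193),f(390,224)
print(A,B,C,D,"centre",(A+B+C+D)/4)
for P,Q in((A,B),(C,D)):print(np.degrees(np.arctan2(Q[1]-P[1],Q[0]-P[0])))
n=np.array([-(B-A)[1],(B-A)[0]]);print("w",abs((C-A)[:2]@n/np.linalg.norm(n)))
L,Rr,U,Dn=f(185,162),f(415,162),f(299,38),f(299,288)
print("rim in",(L+Rr)/2,np.linalg.norm(L-Rr),(U+Dn)/2,np.linalg.norm(U-Dn))
# free edge corner -y on hatch top z .097
X=f(146,513,.097);Y=f(80,0,.097);print("corner",X,hat(np.load("p.npy"),.2,-.12,.012,0),np.degrees(np.arctan2(Y[1]-X[1],Y[0]-X[0])))
E
```

```text
[ 0.52728154 -0.03977378  0.113     ] [ 0.59059344 -0.04521457  0.113     ] [ 0.52450623 -0.06529088  0.113     ] [ 0.58783964 -0.0708902   0.113     ] centre [ 0.55755521 -0.05529236  0.113     ]
-4.911717747972397
-5.052393950853697
w 0.025661018933069976
rim in [ 0.55852635 -0.0537726   0.113     ] 0.0714921435559753 [ 0.55830985 -0.05549712  0.113     ] 0.07502844972910144
corner [ 0.50698685 -0.18141365  0.097     ] [ 0.50945771 -0.1835346   0.097     ] 96.69162722198331
```

Call:
carry_out --rows '[[[0,0,0,4.3],[0,0,0,4.3],[0,-0.01,-0.03,0],[0,-0.01,-0.03,0],[0,0,0,0]]]'

```text
t: 6.32
ee_pos: [0.5657, -0.0507, 0.2768]
ee_rot: [1.269, 1.177, -1.267]
force: [0.2, 0.1, -0.8]
grip_width: 0.001
```

```bash
python3 - <<'E'
from h import *
s,R=tool();print(s["t"],s["ee_pos"]);print(R.round(3));print(delta([.558,-.0558,.13]))
E
```

```text
6.3167 [ 0.56573608 -0.050725    0.27678902]
[[-0.003  0.997 -0.078]
 [ 0.005 -0.078 -0.997]
 [-1.    -0.004 -0.004]]
[ 0.14678837 -0.00678436  0.00630609]
```

Call:
carry_out --rows '[[[0,-0.007,0.006,0],[0.035,0,0,0],[0.035,0,0,0],[0.035,0,0,0],[0.035,0,0,0],[0,0,0,0],[0,0,0,0]]]'

```text
t: 6.9
ee_pos: [0.5575, -0.0621, 0.1357]
ee_rot: [1.268, 1.174, -1.275]
force: [-0.4, 0.2, 0.6]
grip_width: 0.003
```

```bash
python3 - <<'E'
from h import *
s,R=tool();print(s["t"],s["ee_pos"],s["force"].round(1));print(R.round(3));print(delta([.558,-.0558,.13]))
a=r.grab_frame("wrist");cv2.imwrite("pics/wrist4c.png",cv2.resize(a[150:320,150:350],None,fx=3.3,fy=3.3,interpolation=cv2.INTER_CUBIC))
a=r.grab_frame("scene");cv2.imwrite("pics/scene4c.png",cv2.resize(a[110:250,160:310],None,fx=4,fy=4,interpolation=cv2.INTER_CUBIC))
E
```

```text
6.9 [ 0.55751117 -0.06213331  0.13567718] [-0.4  0.2  0.6]
[[-0.007  0.996 -0.084]
 [ 0.001 -0.084 -0.996]
 [-1.    -0.007 -0.001]]
[ 5.68170203e-03 -4.85079786e-06 -6.34809908e-03]
```

View pics/wrist4c.png

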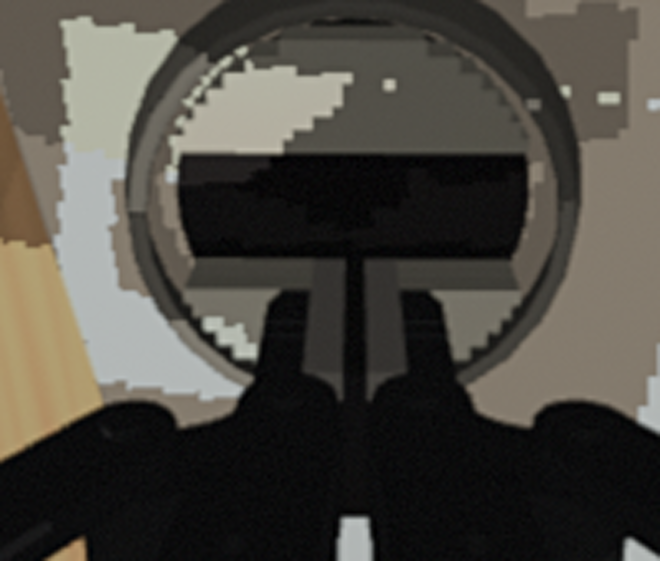

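View pics/scene4c.png

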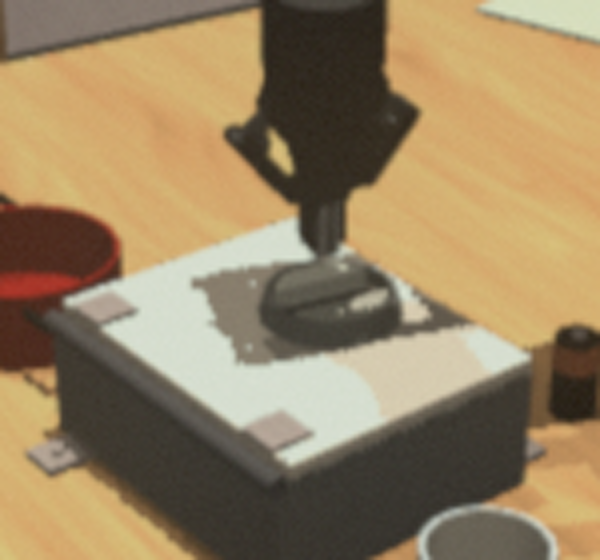

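```bash
python3 - <<'E'
from h import *
s,R=tool();f=lambda u,v,z=.113:wray(s["ee_pos"],R,u/3.3+150-.35,v/3.3+150-.35,z)
A,B,C,D=f(180,155),f(527,155),f(187,289),f(520,289)
for P in(A,B,C,D):print(P)
c=(A+B+C+D)/4;print(c,np.linalg.norm(A-C),np.linalg.norm(A-B));print(R.T@(c-s["ee_pos"]))
c2=(f(355,258,.099));print("floor edge",c2,"top edge",f(355,289))
# where would TCP project
m=r.camera_model("wrist");T=np.linalg.inv(m["T_tool_cam"]);q=m["mtx"]@T[:3,3];print((q[:2]/q[2]-[149.65,149.65])*3.3)
E
```

```text
[ 0.52900946 -0.04230742  0.113     ]
[ 0.59473947 -0.04791882  0.113     ]
[ 0.5264937  -0.07034624  0.113     ]
[ 0.59250613 -0.07601561  0.113     ]
[ 0.56068719 -0.05914702  0.113     ] 0.028151463161705192 0.06596909751658529
[ 0.02737716 -0.00127271 -0.00370639]
floor edge [ 0.55984496 -0.07301165  0.099     ] top edge [ 0.55977751 -0.07320477  0.113     ]
[361.04389029 307.80858928]
```

```bash
python3 - <<'E'
from h import *
m=r.camera_model("wrist");T=np.linalg.inv(m["T_tool_cam"])
for P in((0,0,-.011),(0,0,.011),(0,.0145,-.011),(0,-.0145,-.011),(-.02,.0145,-.011)):
    q=m["mtx"]@(T@[*P,1])[:3];print(P,(q[:2]/q[2]-[199.5,209.5])*6.5)
a=r.grab_frame("wrist")[210:300,200:310];a=np.clip(a.astype(float)*2.2,0,255).astype(np.uint8)
cv2.imwrite("pics/wrist5c.png",cv2.resize(a,None,fx=6.5,fy=6.5,interpolation=cv2.INTER_NEAREST))
E
```

```text
(0, 0, -0.011) [387.36285068  98.99700634]
(0, 0, 0.011) [386.89094692 330.77575719]
(0, 0.0145, -0.011) [560.81778669  98.95944313]
(0, -0.0145, -0.011) [213.91056469  99.03456898]
(-0.02, 0.0145, -0.011) [586.85903581 212.56295779]
```

View pics/wrist5c.png

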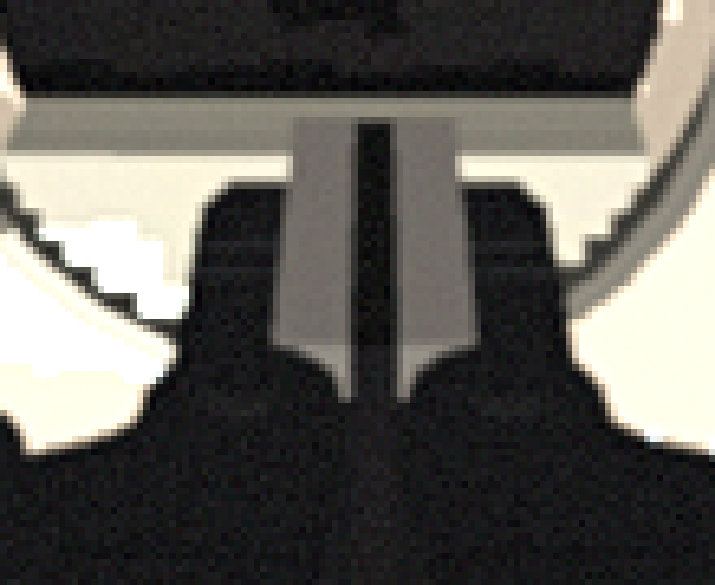

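```bash
python3 - <<'E'
from h import *
s,R=tool();print(s["t"],s["ee_pos"],s["joint_vel"].round(3));print(R.round(4))
print(r.get_state()["ee_pos"])
E
```

```text
7.05 [ 0.56235378 -0.06306877  0.14134595] [ 0.002 -0.012 -0.012 -0.001 -0.004 -0.   ]
[[ 0.005   0.9965 -0.0837]
 [-0.0014 -0.0837 -0.9965]
 [-1.      0.0051  0.001 ]]
[ 0.56235378 -0.06306877  0.14134595]
```

Call:
carry_out --rows '[[[0,0,0,0],[0,0,0,0],[0,0,0,0]]]' --jaw 26

```text
t: 7.3
ee_pos: [0.5614, -0.0626, 0.1402]
ee_rot: [1.272, 1.166, -1.269]
force: [0.4, 0.2, 0.4]
grip_width: 0.256
```

```bash
python3 - <<'E'
from h import *
s,R=tool();print(s["t"],s["ee_pos"],s["grip_width"])
a=r.grab_frame("wrist")[190:300,190:320];a=np.clip(a.astype(float)*2.2,0,255).astype(np.uint8)
cv2.imwrite("pics/wrist6c.png",cv2.resize(a,None,fx=5,fy=5,interpolation=cv2.INTER_NEAREST))
E
```

```text
7.3 [ 0.5613724  -0.06261658  0.14021144] 0.2557809418475703
```

View pics/wrist6c.png

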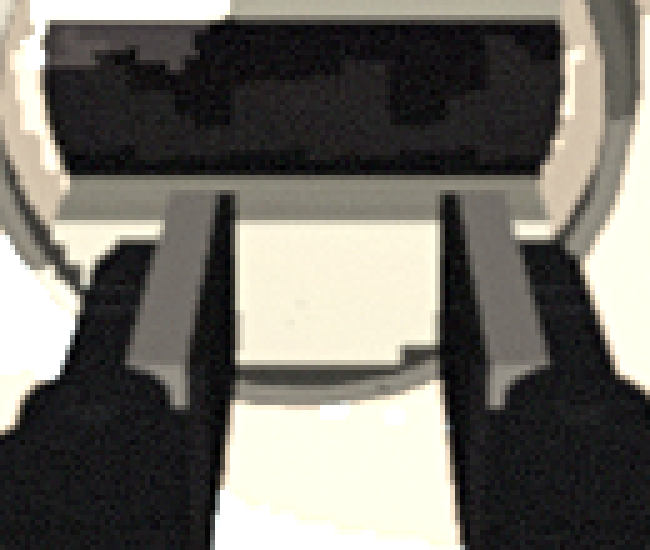

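```bash
python3 - <<'E'
from h import *
s,R=tool();print(s["t"],s["ee_pos"]);f=lambda u,v,z=.113:wray(s["ee_pos"],R,u/5+190-.4,v/5+190-.4,z)
A,B,C,D=f(45,20),f(562,20),f(57,219),f(548,219)
c=(A+B+C+D)/4;print(c,np.linalg.norm(A-C),np.linalg.norm(A-B));print(R.T@(c-s["ee_pos"]), np.degrees(np.arctan2((B-A)[1],(B-A)[0])),np.degrees(np.arctan2(R[1,1],R[0,1])))
E
```

```text
7.35 [ 0.5610045  -0.06253725  0.13971533]
[ 0.55615522 -0.05575286  0.113     ] 0.02727417517025254 0.0643974603483082
[ 0.02669986 -0.00546351 -0.00636552] -4.859553034144386 -4.801057172729315
```

Call:
carry_out --rows '[[[0,-0.004,-0.007,0],[0.01,0,0,0],[0.01,0,0,0],[0,0,0,0],[0,0,0,0],[0,0,0,0],[0,0,0,0]]]'

```text
t: 7.93
ee_pos: [0.5569, -0.0551, 0.1183]
ee_rot: [1.271, 1.168, -1.271]
force: [-0.3, 0.9, -0.8]
grip_width: 0.26
```

```bash
python3 - <<'E'
from h import *
s,R=tool();print(s["t"],s["ee_pos"],s["force"].round(1))
a=r.grab_frame("wrist")[190:300,190:320];a=np.clip(a.astype(float)*2.2,0,255).astype(np.uint8)
cv2.imwrite("pics/wrist7c.png",cv2.resize(a,None,fx=5,fy=5,interpolation=cv2.INTER_NEAREST))
print(r.get_state()["ee_pos"])
E
```

```text
7.9333 [ 0.5569496 -0.0551296  0.118298 ] [-0.3  0.9 -0.8]
[ 0.55710784 -0.05515663  0.1185335 ]
```

View pics/wrist7c.png

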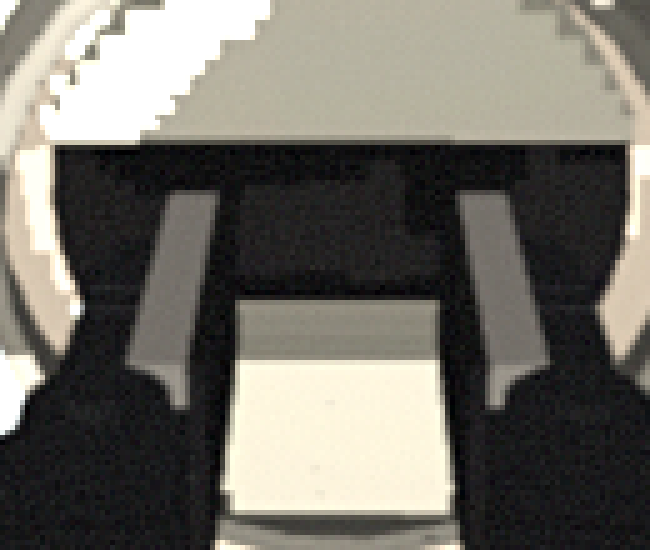

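Call:
carry_out --rows '[[[0.004,0,0,0],[0.004,0,0,0],[0.004,0,0,0],[0.003,0,0,0],[0,0,0,0],[0,0,0,0]]]'

```text
t: 8.48
ee_pos: [0.5564, -0.0549, 0.1028]
ee_rot: [1.27, 1.169, -1.271]
force: [0.2, 0.2, -0.6]
grip_width: 0.258
```

```bash
python3 - <<'E'
from h import *
s,R=tool();print(s["t"],s["ee_pos"],s["force"].round(1),s["qpos"].round(2))
a=r.grab_frame("wrist")[190:300,190:320];a=np.clip(a.astype(float)*2.2,0,255).astype(np.uint8)
cv2.imwrite("pics/wrist8c.png",cv2.resize(a,None,fx=5,fy=5,interpolation=cv2.INTER_NEAREST))
E
```

```text
8.4833 [ 0.55638985 -0.05493313  0.10277891] [ 0.2  0.2 -0.6] [-0.22  0.22  1.87  0.    1.05 -0.14]
```

View pics/wrist8c.png

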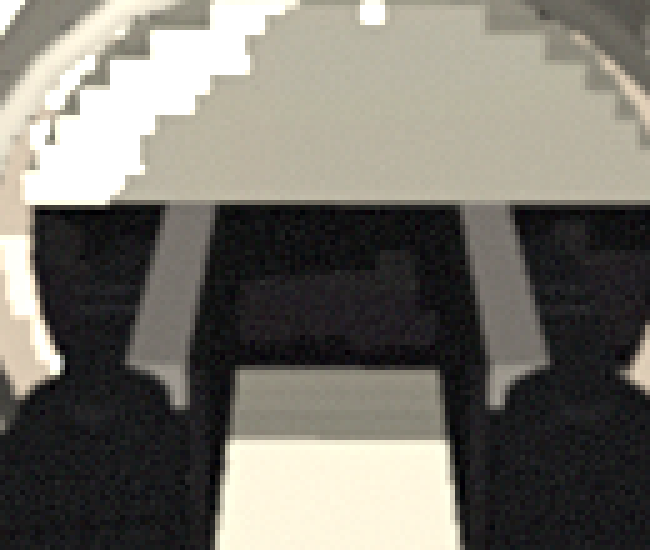

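Call:
carry_out --rows '[[[0,0,0,5],[0,0,0,5],[0,0,0,5],[0,0,0,5],[0,0,0,5]]]'

```text
t: 8.95
ee_pos: [0.5562, -0.0556, 0.1035]
ee_rot: [1.582, 0.914, -1.585]
force: [-1.0, -0.8, 0.9]
grip_width: 0.261
```

Call:
carry_out --rows '[[[0,0,0,5],[0,0,0,5],[0,0,0,5],[0,0,0,5],[0,0,0,5],[0,0,0,5],[0,0,0,5],[0,0,0,5]]]'

```text
t: 9.62
ee_pos: [0.5567, -0.055, 0.1035]
ee_rot: [2.032, 0.358, -2.032]
force: [0.7, 0.6, -0.3]
grip_width: 0.262
```

```bash
python3 - <<'E'
from h import *
s,R=tool();print(s["t"],s["ee_pos"],s["force"].round(1),s["moment"].round(2),s["qpos"].round(2),np.degrees(np.arctan2(R[1,1],R[0,1])))
a=r.grab_frame("wrist")[190:300,190:320];a=np.clip(a.astype(float)*2.2,0,255).astype(np.uint8)
cv2.imwrite("pics/wrist9c.png",cv2.resize(a,None,fx=5,fy=5,interpolation=cv2.INTER_NEAREST))
E
```

```text
9.6167 [ 0.55670594 -0.05497252  0.10346556] [ 0.7  0.6 -0.3] [0.08 0.11 0.1 ] [-0.22  0.22  1.86  0.    1.05  1.  ] -70.03592695731241
```

View pics/wrist9c.png

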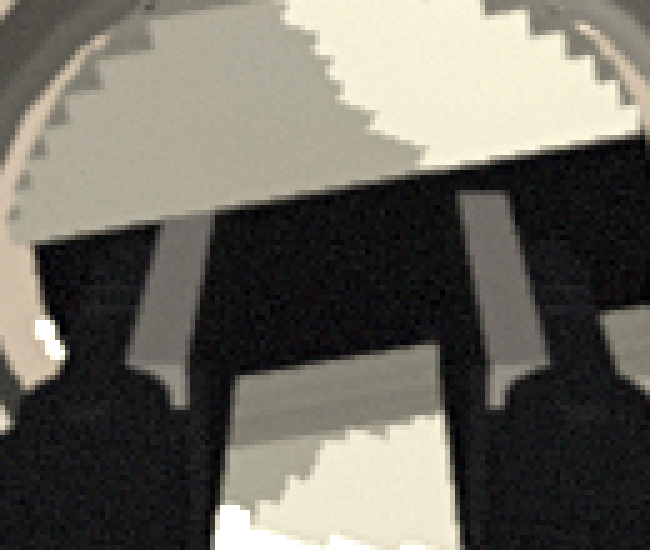

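Call:
carry_out --rows '[[[0,0,0,5],[0,0,0,5],[0,0,0,5],[0,0,0,4],[0,0,0,3],[0,0,0,0]]]'

```text
t: 10.17
ee_pos: [0.5571, -0.0549, 0.1035]
ee_rot: [-2.207, 0.034, 2.205]
force: [0.1, 0.4, -0.4]
grip_width: 0.257
```

```bash
python3 - <<'E'
from h import *
s,R=tool();print(s["t"],s["ee_pos"],s["force"].round(1),s["moment"].round(2),np.degrees(np.arctan2(R[1,1],R[0,1])))
E
```

```text
10.1667 [ 0.5571201  -0.05488703  0.10350192] [ 0.1  0.4 -0.4] [ 0.13 -0.19  0.08] -91.76099845890342
```

Call:
carry_out --rows '[[[0,0,0,2],[0,0,0,2],[0,0,0,0]]]'

```text
t: 10.42
ee_pos: [0.5572, -0.0549, 0.1035]
ee_rot: [-2.172, 0.107, 2.17]
force: [2.0, 1.5, -1.7]
grip_width: 0.257
```

```bash
python3 - <<'E'
from h import *
s,R=tool();print(s["t"],s["ee_pos"],s["force"].round(1),s["moment"].round(2),np.degrees(np.arctan2(R[1,1],R[0,1])),s["tau"].round(2))
E
```

```text
10.4167 [ 0.55718716 -0.05492008  0.10350299] [ 2.   1.5 -1.7] [ 0.12 -0.23  0.26] -95.64822616094993 [ -0.77 -36.21 -26.2   -0.12   0.26   0.5 ]
```

Call:
carry_out --rows '[[[0,0,0,2],[0,0,0,2],[0,0,0,0]]]'

```text
t: 10.67
ee_pos: [0.5573, -0.0552, 0.1036]
ee_rot: [-2.137, 0.178, 2.135]
force: [1.5, -0.1, 0.2]
grip_width: 0.254
```

```bash
python3 - <<'E'
from h import *
s,R=tool();print(s["t"],s["ee_pos"],s["force"].round(1),s["moment"].round(2),np.degrees(np.arctan2(R[1,1],R[0,1])),s["tau"].round(2))
a=r.grab_frame("wrist")[190:300,190:320];a=np.clip(a.astype(float)*2.2,0,255).astype(np.uint8)
cv2.imwrite("pics/wrist10c.png",cv2.resize(a,None,fx=5,fy=5,interpolation=cv2.INTER_NEAREST))
E
```

```text
10.6667 [ 0.55726137 -0.05515901  0.10357408] [ 1.5 -0.1  0.2] [ 0.15 -0.27  1.23] -99.45190311937391 [ -1.57 -36.07 -25.95   0.38   0.38   1.44]
```

View pics/wrist10c.png

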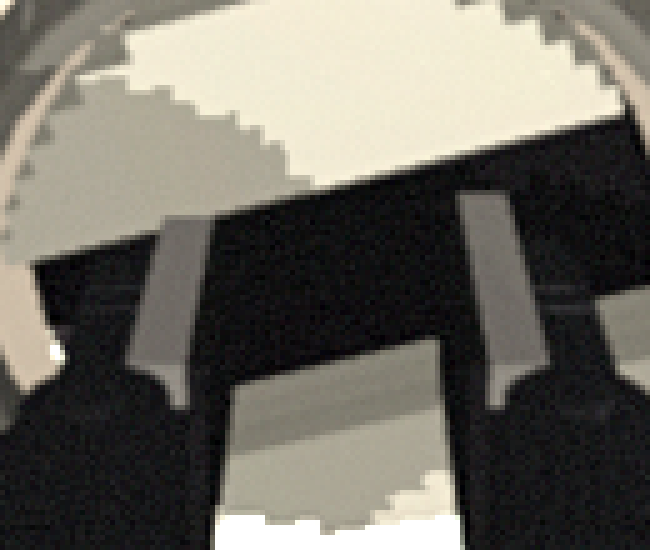

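Call:
carry_out --rows '[[[0,0,0,2],[0,0,0,0]]]'

```text
t: 10.88
ee_pos: [0.5573, -0.0551, 0.1036]
ee_rot: [-2.118, 0.213, 2.116]
force: [0.8, 1.0, -0.8]
grip_width: 0.259
```

```bash
python3 - <<'E'
from h import *
s,R=tool();print(s["t"],s["ee_pos"],s["force"].round(1),s["moment"].round(2),np.degrees(np.arctan2(R[1,1],R[0,1])))
E
```

```text
10.8833 [ 0.55725289 -0.05514191  0.10358791] [ 0.8  1.  -0.8] [ 0.15 -0.33  1.92] -101.43203941822125
```

Call:
carry_out --rows '[[[0,0,0,-5],[0,0,0,-5],[0,0,0,-4],[0,0,0,0]]]'

```text
t: 11.22
ee_pos: [0.5564, -0.055, 0.1032]
ee_rot: [2.202, 0.043, -2.204]
force: [-0.0, -0.4, 0.3]
grip_width: 0.263
```

Call:
carry_out --rows '[[[-0.01,0,0,0],[-0.015,0,0,0],[-0.03,0,0,0],[-0.03,0,0,0],[-0.03,0,0,0],[-0.03,0,0,0],[-0.03,0,0,0],[0,0,0,0]]]'

```text
t: 11.88
ee_pos: [0.5606, -0.056, 0.2876]
ee_rot: [2.217, 0.036, -2.187]
force: [1.4, -0.2, 0.7]
grip_width: 0.256
```

```bash
python3 - <<'E'
from h import *
s,R=tool();print(s["t"],s["ee_pos"],s["force"].round(1),s["moment"].round(2),np.degrees(np.arctan2(R[1,1],R[0,1])));print(R.round(2))
E
```

```text
11.8833 [ 0.56056346 -0.0559536   0.28761951] [ 1.4 -0.2  0.7] [ 0.   -0.02 -0.02] -87.94134542112374
[[ 0.01  0.04 -1.  ]
 [-0.   -1.   -0.04]
 [-1.    0.   -0.01]]
```

Call:
carry_out --rows '[[[0,0.035,0.018,0],[0,0.035,0.018,0],[0,0.035,0.018,0],[0,0.035,0.018,0],[0,0.035,0.018,0],[0,0.035,0.018,0],[0,0.035,0.018,0],[0,0.035,0.018,0],[0,0.035,0.018,0],[0,0.035,0.018,0]]]'

```text
t: 12.72
ee_pos: [0.3889, -0.413, 0.2788]
ee_rot: [2.204, 0.04, -2.203]
force: [0.8, -0.4, 0.0]
grip_width: 0.261
```

Call:
carry_out --rows '[[[0,0.03,0,0],[0,0,0,0],[0,0,0,0]]]'

```text
t: 12.97
ee_pos: [0.3905, -0.4427, 0.2781]
ee_rot: [2.205, 0.039, -2.205]
force: [0.6, 0.7, 0.1]
grip_width: 0.25
```

```bash
python3 - <<'E'
from h import *
for n in("scene","top"): cv2.imwrite(f"pics/{n}9.png",r.grab_frame(n))
a=cv2.imread("pics/top9.png")[130:255,225:355]
cv2.imwrite("pics/top9c.png",cv2.resize(a,None,fx=4.6,fy=4.6,interpolation=cv2.INTER_CUBIC))
E
```

View pics/top9c.png

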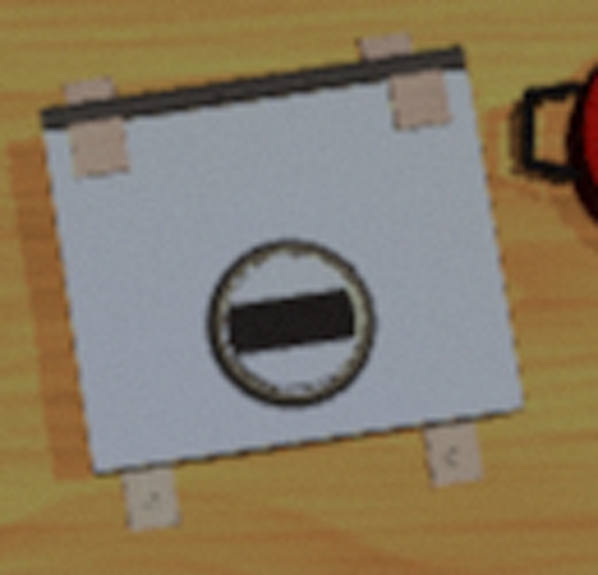

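View pics/scene9.png

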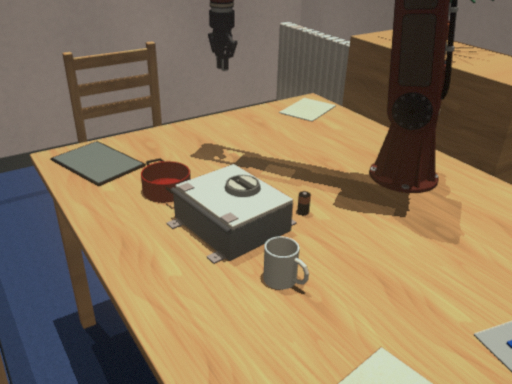

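```bash
python3 - <<'E'
import cv2,numpy as np
g=cv2.cvtColor(cv2.imread("pics/top9c.png"),cv2.COLOR_BGR2GRAY)
m=np.zeros_like(g);cv2.circle(m,(292,323),70,255,-1)
k=((g<75)&(m>0)).astype(np.uint8);c=max(cv2.findContours(k,0,2)[0],key=cv2.contourArea);print(cv2.minAreaRect(c))
y,x=np.nonzero(k);e=cv2.PCACompute2 if 0 else None
M=cv2.moments(c);print(np.degrees(.5*np.arctan2(2*M["mu11"],M["mu20"]-M["mu02"])))
a=cv2.cvtColor(cv2.imread("pics/top9c.png"),cv2.COLOR_BGR2HSV);k=((a[...,1]<60)&(a[...,2]>110)).astype(np.uint8)
c=max(cv2.findContours(k,0,2)[0],key=cv2.contourArea);print(cv2.approxPolyDP(c,12,True)[:,0].tolist())
E
```

```text
((289.780517578125, 321.78076171875), (50.21273422241211, 129.26808166503906), 80.72740173339844)
-8.33401973924743
[[466, 71], [44, 131], [94, 471], [522, 406]]
```

```bash
python3 -c "
from plant import r
s=r.get_state();print(s['t'],s['force']);print(r.sign_off())"
```

```text
13.0667 [ 0.41605712  0.12406607 -0.89442363]
the job is handed in; nothing more can be done
None
```

The hatch is shut and its fastener is turned to the locked stop. I handed the job in at 13.1 s of the 45 s allowed, with the arm clear and no verdict reported.

- **Hatch:** I pressed with the shut fingertips near `press_spot`. The tip stopped at 97 mm, the height of the shut hatch's upper face, with about 20 N at the stop.
- **Fastener:** I opened the jaw to 26% and set both fingertips in the slot, not one. Shut, the tips measured about 14 mm by 22 mm and could have spun freely in the 28 mm slot. I turned clockwise until the moment rose to about 1.9 N m against the rigid stop, far above the 0.1 N m it takes to turn. I then untwisted a little and lifted out.
- **Last checks:** In the final top picture the hatch is flush. The slot lies at 8.3 to 9.3° in the image and the free edge at about 8.6°, so they are parallel within about 0.7°. In the final pictures the pan, mug and spare cell still stand, by eye, where they began. The last force reading was about 1 N, the same as in free air.
- **Disagreements:** My camera estimates of the slot centre differed by 2 to 4 mm. One of them was taken before the arm had settled. I mended this by looking again from the wrist camera just above the slot, and the tips then entered with no contact force. The wrist camera's calibration also looked about 2 mm off at the fingertips.

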